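# Vent a water filter and take off its cap of unknown thread

## Task

The water filter standing in the blue ring mat needs a new cartridge: first press its red relief plunger right down to the stop to let the pressure off, then unscrew its black cap. Nobody remembers which way its thread runs, so try both ways until the cap comes loose, lift it off to at least 5 cm above where it sat and finish still holding it in the gripper there, over its filter. Leave the filter in the yellow ring mat alone and do not knock over or push away the other things.

Things in the scene. Friction and masses are not known exactly. Their poses are not given: they have to be found in the camera images.
- filter_a: One of two outwardly identical water filters fixed to the worktop: white canister 84 mm across, steel head up to z = 70 mm, black cap on its axis. Origin: centre of its foot, z up. Its -x axis points to its red plunger, 95 mm off the axis on a steel arm (boss 32 mm across, top 79 mm above the worktop). The threads may be of opposite hands; nothing outside shows which.
- cap_a: Loose black round screw cap of filter_a, 46 mm in diameter, 40 mm tall, 56 to 112 g. Origin: centre of its underside, z up; closed, it is 74 mm above the worktop. A white line on its top lies along its x axis and, closed, along the filter's x axis. It has about 1.5 mm of sideways play.
- cap_a_top (a point): Centre of that cap's flat top, 114 mm above the worktop when closed. Coarse quarter-turn thread: the wrong way it stops dead within 10 degrees; the right way it turns freely, is loose from 55 to 110 degrees from closed (a stop comes soon after), then lifts straight off, clear of the neck after 20 mm. Locked, it rises 2 mm at most.
- plunger_a (a joint): Travel of filter_a's red plunger in m: 0 up, 0.012 fully down at its stop. Spring: about 3 N to start, 8 N at the stop; it comes up again when let go.
- plunger_a_top (a point): Centre of the top of filter_a's red mushroom-shaped plunger head (24 mm across), 102 mm above the worktop when up; pressed straight down.
- filter_b: One of two outwardly identical water filters fixed to the worktop: white canister 84 mm across, steel head up to z = 70 mm, black cap on its axis. Origin: centre of its foot, z up. Its -x axis points to its red plunger, 95 mm off the axis on a steel arm (boss 32 mm across, top 79 mm above the worktop). The threads may be of opposite hands; nothing outside shows which.
- cap_b: Loose black round screw cap of filter_b, 46 mm in diameter, 40 mm tall, 56 to 112 g. Origin: centre of its underside, z up; closed, it is 74 mm above the worktop. A white line on its top lies along its x axis and, closed, along the filter's x axis. It has about 1.5 mm of sideways play.
- cap_b_top (a point): Centre of that cap's flat top, 114 mm above the worktop when closed. Coarse quarter-turn thread: the wrong way it stops dead within 10 degrees; the right way it turns freely, is loose from 55 to 110 degrees from closed (a stop comes soon after), then lifts straight off, clear of the neck after 20 mm. Locked, it rises 2 mm at most.
- plunger_b (a joint): Travel of filter_b's red plunger in m: 0 up, 0.012 fully down at its stop. Spring: about 3 N to start, 8 N at the stop; it comes up again when let go.
- plunger_b_top (a point): Centre of the top of filter_b's red mushroom-shaped plunger head (24 mm across), 102 mm above the worktop when up; pressed straight down.
- ring_blue: Flat blue rubber ring mat on the worktop, 128 mm outside, 92 mm inside, 4 mm high; it lies round the foot of the filter that is to be opened (same centre). Origin at its centre, underside.
- ring_yellow: Flat yellow ring mat of the same size, round the foot of the filter to be left alone. Origin at its centre, underside. (Wall cabinets hang over the back of the worktop: from 0.6 m in front of the robot's base axis on, with their undersides 0.6 m above the worktop.)
- spice_jar: Spice jar with a red cap, 45 mm across, 106 mm tall; loose bystander standing on the worktop; origin at the centre of its underside.
- mug: White mug with grey dots, 82 mm across (114 mm with handle), 91 mm tall; loose bystander standing on the worktop; origin at the centre of its underside.
- tin: Short food tin, 75 mm across, 58 mm tall; loose bystander standing on the worktop; origin at the centre of its underside.
Mind the look-alikes: they are no part of the job. Leave any purple look-alike of the cap_b alone.

How it is judged:
By the outcome, as a careful person would: the job done as asked, in the order asked, and still so for the second after the job is handed in, while the arm keeps its last pose, push and grip.
It also fails if it takes over 56 s, if anything falls off the work surface, if the arm or the gripper's body presses on something with over 40 N, if the wrist force passes 120 N, or if a joint passes its speed limit or range.

## Robot

A 6-joint arm with a two-finger parallel gripper is mounted at the origin on a cart in front of the work surface, level with it; the furniture and walls round the work are solid. World frame = base frame: x ahead of the robot, y to its left, z up, the work surface at z = 0. Lengths are in m, angles in rad, forces in N, time in s.
With the tool pointing down it reaches from about 0.35 to 0.85 m from the base axis. Payload 8.1 kg.
Tool frame: the origin (TCP) lies at the very end of the fingers, on their centre line; the grasp point (between the pads) lies 19 mm behind it; z points along the fingers, y is the line along which they close (so a half turn about z gives the same grasp; the last joint's range is limited). The gripper opens to 93 mm and grips with 3 to 60 N. Pads are 15 mm wide; open, the fingers measure 128 mm over their backs; the gripper's body (75 mm by 188 mm) begins 65 mm behind the grasp point.
Start: joints at [1.087, 0.13, 1.488, -0, 1.523, -0.085], TCP at [0.233, 0.553, 0.198] pointing down, gripper open.
Joint ranges: [-2.96, 2.96], [-0.89, 2.26], [0.02, 2.5], [-1.34, 4.48], [0, 2.73], [-2.66, 2.66]. Speed limits (rad/s): [2.39, 2.39, 2.79, 3.14, 3.14, 3.14].

## Interface

Orientations are given as a unit quaternion [x, y, z, w].
In Python, from station import r gives the robot as it stands.
- The arm moves only by the shell command python3 -m inch 'ROWS' [FORCE]. ROWS is JSON, a list of rows, each a list of 3 entries, a list of its own where there are three numbers: the turn, a rotation vector about the world's x, y, z each as a share of 45 degrees, from -1 to 1, then the shift along the world's x, y, z each as a share of 0.5 m, from -1 to 1, then the closure, from 0 (fully open) to 1 (shut). A call has 1 to 12 rows; each row is the pose to reach, as a shift and turn from the pose commanded when the call began; what a row does not reach only later rows make up. A row lasts 1/12 s, in which the tool goes at most 41.7 mm and 7.16 degrees, less where a joint would pass 70% of its speed; a pose out of reach is approached as far as the arm can. A call with a number of a shift or a turn outside -1 to 1 is refused whole. A call with a gripper value outside its range is refused whole. The fingers move at their own pace and stop on an object; FORCE is the grip in N (left out, the last holds). Time passes only in rows, so rows that repeat a pose let the fingers close. It gives the time, the measured TCP pose, the force, the opening and the grip force at its end, in the units of the state.
- r.get_obs(): the state, without advancing time (a new reading comes with each control period).
- r.read_camera(name): name is "side" or "top"; returns a dict with "image" (400x640x3 uint8, red, green, blue), "K" (3x3 intrinsics, pixels), "T" (4x4, takes a point from camera to world coordinates). Camera axes: x right, y down, z forward; pixel columns grow to the right and rows downward; lengths in m; the calibration is good to about 2 mm. A picture is of the moment at which its call begins. There is no depth.
- r.close_job(): hands the job in; it is judged then, once.
The state is a dict: "clock": time; "joint_positions": joint angles; "qd": joint speeds; "effort": joint torques, N m; "eef_pos": TCP position; "tool_rot": TCP orientation; "force": force on the tool from outside, world axes, zero at the start; "torque": the same for the moment, N m; "grip_width": opening from 0.0 (shut) to 1.0 (fully open); "grasp_force": force on a finger pad.
Only numpy, scipy, OpenCV 4.12 (cv2) and the standard library are available. Lean on these libraries where they do the work, as an engineer would, in place of code of your own. Each camera call takes 0.05 s, during which the arm holds its last target. There are 200 camera calls.

## Working session

There is one attempt and no reset: what is moved stays moved. The work goes in short steps, Python scripts to look and compute and a shell command to move; the robot and the scene stay as the last step left them, time stands still between calls to the robot, and variables do not carry over. Pictures are saved under pics/ and viewed, at most 10 in all, crops included, and the job is handed in when it is done.

```bash
mkdir -p pics; ls
python3 - <<'E'
from station import r
import cv2,numpy as np
for n in("top","side"):
    d=r.read_camera(n);cv2.imwrite(f"pics/{n}0.png",d["image"][:,:,::-1])
    print(n,d["K"].tolist(),np.round(d["T"],4).tolist())
print(r.get_obs())
E
```

```text
pics
top [[472.5995132668785, 0.0, 323.58055658131], [0.0, 472.5995132668785, 203.4418487054022], [0.0, 0.0, 1.0]] [[0.0109, -0.991, 0.1337, 0.3499], [-0.9999, -0.0109, 0.0007, 0.0099], [0.0008, -0.1337, -0.991, 1.4249], [0.0, 0.0, 0.0, 1.0]]
side [[422.3963564659857, 0.0, 316.92784175007523], [0.0, 422.3963564659857, 198.07495365162347], [0.0, 0.0, 1.0]] [[0.9647, -0.157, 0.2112, 0.3438], [-0.2631, -0.5561, 0.7884, -0.7946], [-0.0064, -0.8162, -0.5778, 0.6892], [0.0, 0.0, 0.0, 1.0]]
{'clock': 0.1, 'joint_positions': array([ 1.08661215e+00,  1.31056098e-01,  1.48919243e+00, -1.66691886e-05,
        1.52297607e+00, -8.53910088e-02]), 'qd': array([-3.74728343e-04, -2.69440458e-03, -5.07422321e-03, -4.24643409e-04,
       -2.17661035e-04, -9.00211146e-05]), 'effort': array([ 1.77050504e-03, -5.61338747e+01, -4.93098879e+01,  7.70953484e-02,
        2.89641065e-02, -2.90379194e-05]), 'eef_pos': array([0.23270881, 0.55244025, 0.1967979 ]), 'tool_rot': array([ 1.98077445e-01,  9.80186033e-01, -7.85443894e-04, -2.21260636e-04]), 'force': array([-0.46407025, -0.04974903,  0.30278717]), 'torque': array([-0.02146929, -0.04269612,  0.00409462]), 'grasp_force': 0.0, 'grip_width': 1.0018818554925144}
```

View pics/top0.png

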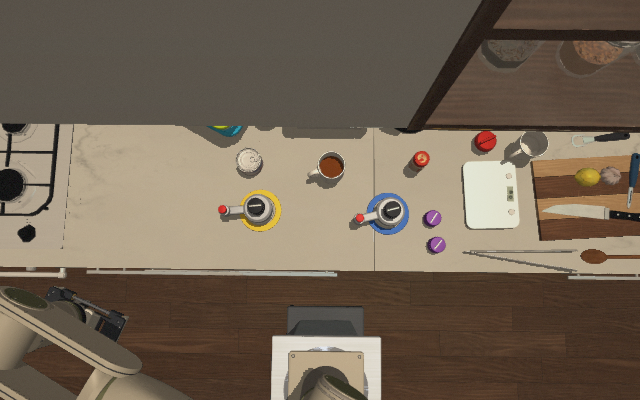

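View pics/side0.png

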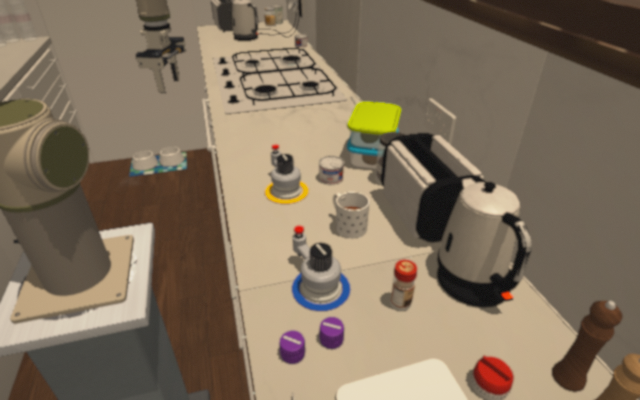

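Both views show the filter to open in the blue ring: top view has its cap at (391,210) and its plunger at (360,218); side view has the cap at (320,252) and the plunger at (299,230).
Look-alikes in the top view: the yellow-ring filter's cap (258,207) and plunger (223,210), the purple caps (432,218) and (437,245), the red cap (485,141), and the red-capped spice jar (421,159). I choose the black cap in the blue ring and the red plunger attached to that filter. Next I measure and check with one crop.

```bash
cat > h.py <<'E'
import numpy as np,cv2
def ray(d,u,v):
    T=d["T"];a=T[:3,:3]@np.linalg.inv(d["K"])@np.array([u,v,1.]);return T[:3,3],a
def atz(d,u,v,z):
    c,a=ray(d,u,v);return c+a*(z-c[2])/a[2]
def tri(A):
    M=np.zeros((3,3));b=np.zeros(3)
    for c,a in A:
        a=a/np.linalg.norm(a);P=np.eye(3)-np.outer(a,a);M+=P;b+=P@c
    return np.linalg.solve(M,b)
def proj(d,p):
    T=d["T"];q=d["K"]@(T[:3,:3].T@(np.array(p)-T[:3,3]));return q[:2]/q[2]
def blob(im,box,kind):
    x0,y0,x1,y1=box;h=cv2.cvtColor(im[y0:y1,x0:x1],cv2.COLOR_RGB2HSV).astype(int);H,S,V=h[...,0],h[...,1],h[...,2]
    m={"red":((H<8)|(H>172))&(S>140)&(V>80),"blue":(H>100)&(H<125)&(S>130)&(V>60),"black":V<55}[kind]
    n,l,st,c=cv2.connectedComponentsWithStats(m.astype(np.uint8))
    k=1+np.argmax(st[1:,4]);return c[k]+[x0,y0],st[k]+[x0,y0,0,0,0],l==k
E
python3 - <<'E'
from station import r
from h import *
t=r.read_camera("top");s=r.read_camera("side")
def ring(d,box):
    _,_,m=blob(d["image"],box,"blue");p=np.argwhere(m)[:,::-1]+box[:2]
    W=np.array([atz(d,*q,.004)[:2] for q in p]);hull=cv2.convexHull(W.astype(np.float32));return cv2.minEnclosingCircle(hull)
print("ring",ring(t,(355,185,420,245)),ring(s,(280,250,360,315)))
pt=blob(t["image"],(350,205,372,230),"red");ps=blob(s["image"],(290,220,308,240),"red")
print(pt[:2],ps[:2],"plunger tri",tri([ray(t,*pt[0]),ray(s,*ps[0])]),atz(t,*pt[0],.1))
ct=blob(t["image"],(375,195,408,226),"black");print("cap",ct[:2],atz(t,*ct[0],.11))
a=cv2.resize(t["image"][185:245,345:425],None,fx=6,fy=6);b=cv2.resize(s["image"][215:315,275:365],None,fx=3.6,fy=3.6)
cv2.imwrite("pics/crop1.png",np.hstack([a,b[:360]])[:,:,::-1])
E
```

```text
ring ((0.5140895843505859, -0.18260660767555237), 0.06261324882507324) ((0.513943076133728, -0.18434546887874603), 0.06089656054973602)
(array([359.43137255, 217.52941176]), array([356, 214,   8,   8,  51])) (array([298.5       , 229.25806452]), array([294, 226,  10,   8,  62])) plunger tri [ 0.48995615 -0.09079758  0.09764963] [ 0.4897704  -0.09062668  0.1       ]
cap (array([388.16, 213.66]), array([383, 205,  17,  14,  50])) [ 0.5004843 -0.1702914  0.11     ]
```

View pics/crop1.png

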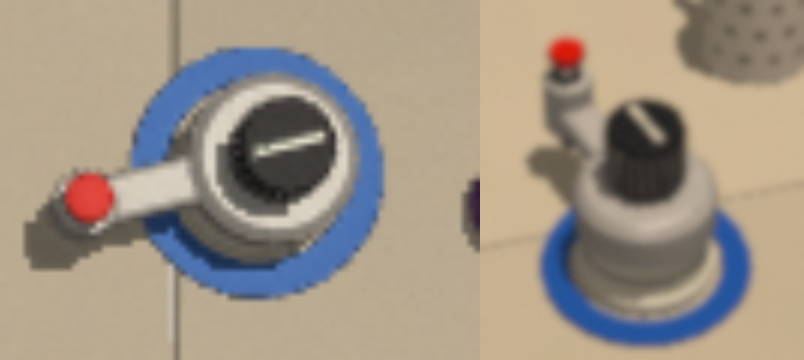

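The crop confirms it: black cap with a white line at about (393,209), and the red plunger at (360,218) on the steel arm inside the blue ring. Position estimates are filter (0.514, -0.1835) and plunger (0.490, -0.0905). I set out with the fingers shut to press the plunger.

```bash
python3 -m inch '[[[0,0,-0.91],[0.257,-0.643,0.0],1],[[0,0,-0.91],[0.257,-0.643,0.0],1],[[0,0,-0.91],[0.257,-0.643,0.0],1],[[0,0,-0.91],[0.257,-0.643,0.0],1],[[0,0,-0.91],[0.257,-0.643,0.0],1],[[0,0,-0.91],[0.257,-0.643,0.0],1],[[0,0,-0.91],[0.257,-0.643,0.0],1],[[0,0,-0.91],[0.257,-0.643,0.0],1],[[0,0,-0.91],[0.257,-0.643,0.0],1],[[0,0,-0.91],[0.257,-0.643,0.0],1],[[0,0,-0.91],[0.257,-0.643,0.0],1]]' 40
python3 -m inch '[[[0,0,-0.91],[0.257,-0.643,-0.1],1],[[0,0,-0.91],[0.257,-0.643,-0.1],1],[[0,0,-0.91],[0.257,-0.643,-0.1],1],[[0,0,-0.91],[0.257,-0.643,-0.1],1],[[0,0,-0.91],[0.257,-0.643,-0.1],1],[[0,0,-0.91],[0.257,-0.643,-0.1],1],[[0,0,-0.91],[0.257,-0.643,-0.1],1],[[0,0,-0.91],[0.257,-0.643,-0.1],1],[[0,0,-0.91],[0.257,-0.643,-0.1],1],[[0,0,-0.91],[0.257,-0.643,-0.1],1],[[0,0,-0.91],[0.257,-0.643,-0.1],1],[[0,0,-0.91],[0.257,-0.643,-0.1],1]]'
python3 - <<'E'
from station import r
from h import *
import cv2
print(r.get_obs())
t=r.read_camera("top");s=r.read_camera("side")
a=cv2.resize(t["image"][170:250,330:430],None,fx=4,fy=4);b=cv2.resize(s["image"][190:270,260:360],None,fx=4,fy=4)
cv2.imwrite("pics/c2.png",np.hstack([a,b])[:,:,::-1])
print(atz(t,393.3,209,.114))
E
```

```text
clock: 1.12
eef_pos: [0.3617, 0.2311, 0.1978]
tool_rot: [0.529, 0.848, 0.0, -0.0]
force: [0.1, -0.0, 0.3]
grip_width: 0.262
grasp_force: 0.0
clock: 2.12
eef_pos: [0.49, -0.0883, 0.1476]
tool_rot: [0.792, 0.611, 0.0, -0.001]
force: [-0.1, -0.1, -0.2]
grip_width: 0.007
grasp_force: 0.0
{'clock': 2.1167, 'joint_positions': array([-2.81774946e-01, -1.18767175e-01,  1.83040859e+00,  6.59756188e-04,
        1.43078669e+00, -2.59077332e-02]), 'qd': array([ 0.01104101, -0.0181798 ,  0.00595122, -0.00197592, -0.00085696,
       -0.00608695]), 'effort': array([-9.99612585e-01, -4.13690257e+01, -4.84088194e+01, -5.28404693e-03,
       -4.07098560e-02, -8.58802901e-03]), 'eef_pos': array([ 0.48998576, -0.08826664,  0.14756684]), 'tool_rot': array([ 7.91572317e-01,  6.11075270e-01,  1.70019731e-05, -5.29992117e-04]), 'force': array([-0.105777  , -0.08608318, -0.21458641]), 'torque': array([-0.05548227,  0.0788786 , -0.0095262 ]), 'grasp_force': 0.0, 'grip_width': 0.006891832644461035}
[ 0.51328974 -0.18420676  0.114     ]
```

View pics/c2.png

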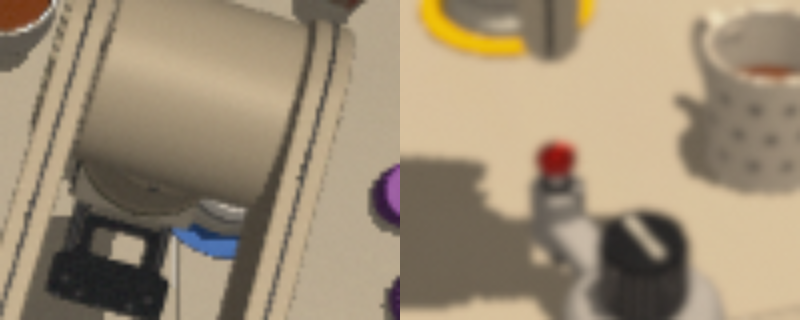

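The side crop shows the shut fingertips at crop (550,50), directly above the red plunger at (557,158). I press down in stages and watch the force.

```bash
python3 -m inch '[[[0,0,0],[0,-0.004,-0.05],1],[[0,0,0],[0,-0.004,-0.08],1],[[0,0,0],[0,-0.004,-0.1],1],[[0,0,0],[0,-0.004,-0.105],1],[[0,0,0],[0,-0.004,-0.105],1],[[0,0,0],[0,-0.004,-0.105],1]]'
python3 -m inch '[[[0,0,0],[0,0,-0.007],1],[[0,0,0],[0,0,-0.010],1],[[0,0,0],[0,0,-0.012],1],[[0,0,0],[0,0,-0.012],1],[[0,0,0],[0,0,-0.012],1]]'
```

```text
clock: 2.72
eef_pos: [0.4905, -0.0917, 0.0961]
tool_rot: [0.792, 0.611, 0.0, 0.0]
force: [-0.1, 1.0, 0.4]
grip_width: -0.001
grasp_force: 0.0
clock: 3.13
eef_pos: [0.49, -0.0921, 0.0893]
tool_rot: [0.792, 0.61, 0.0, 0.0]
force: [0.2, -0.2, 0.4]
grip_width: 0.006
grasp_force: 0.0
```

Run:
```python
from station import r
from h import *
import cv2
o=r.get_obs();print(o["eef_pos"],o["force"],o["torque"])
t=r.read_camera("top");s=r.read_camera("side")
print(proj(s,o["eef_pos"]),proj(s,[.49,-.0905,.102]),proj(t,o["eef_pos"]))
a=cv2.resize(t["image"][190:250,340:400],None,fx=6,fy=6);b=cv2.resize(s["image"][190:260,260:340],None,fx=5.14,fy=5.14)
cv2.imwrite("pics/c3.png",np.hstack([a,b[:360]])[:,:,::-1])
```

```text
[ 0.49000477 -0.09214266  0.08933891] [ 0.20883858 -0.19072353  0.41913858] [-0.08018885  0.04704937 -0.02421884]
[298.80786954 232.53952945] [298.45374136 227.62946743] [359.68012813 217.8442689 ]
```

View pics/c3.png

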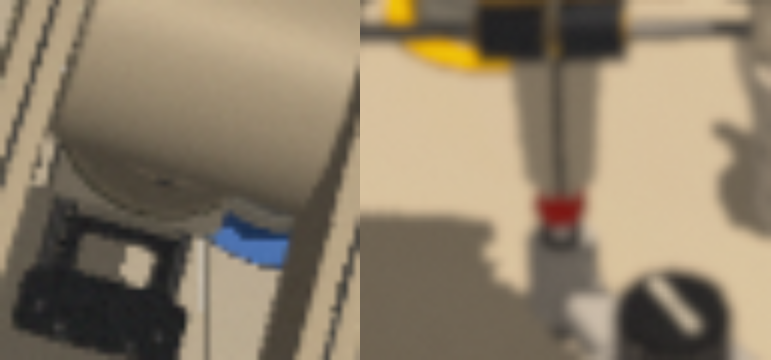

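Run:
```python
from station import r
from h import *
import cv2
s=r.read_camera("side")["image"];o=cv2.imread("pics/side0.png")[:,:,::-1]
f=lambda i:cv2.resize(i[215:250,280:318],None,fx=10,fy=10,interpolation=cv2.INTER_NEAREST)
cv2.imwrite("pics/c4.png",np.hstack([f(o),f(s)])[:,:,::-1])
```

```text
(no output)
```

View pics/c4.png

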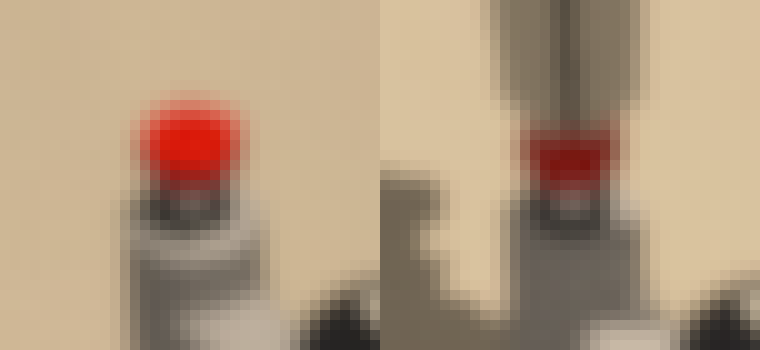

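The plunger head's lower edge is still at row 233, so the fingertips at row 227 are only just touching it. It isn't pressed yet. I go lower in small steps.

```bash
python3 -m inch '[[[0,0,0],[0,0,-0.004],1],[[0,0,0],[0,0,-0.006],1],[[0,0,0],[0,0,-0.006],1],[[0,0,0],[0,0,-0.006],1]]'
python3 -m inch '[[[0,0,0],[0,0,-0.004],1],[[0,0,0],[0,0,-0.006],1],[[0,0,0],[0,0,-0.006],1],[[0,0,0],[0,0,-0.006],1]]'
python3 - <<'E'
from station import r
from h import *
s=r.read_camera("side")["image"]
print(r.get_obs()["force"],r.get_obs()["torque"])
h=cv2.cvtColor(s[215:250,285:312],cv2.COLOR_RGB2HSV)
m=((h[...,0]<8)|(h[...,0]>172))&(h[...,1]>140)
p=np.argwhere(m)+[215,285];print(p.min(0),p.max(0),p.mean(0))
E
```

```text
clock: 3.62
eef_pos: [0.4898, -0.092, 0.086]
tool_rot: [0.792, 0.61, -0.0, -0.0]
force: [-0.5, -0.4, 0.2]
grip_width: 0.008
grasp_force: 0.0
clock: 3.95
eef_pos: [0.4898, -0.092, 0.0831]
tool_rot: [0.792, 0.61, -0.0, -0.0]
force: [-0.1, -0.4, -0.9]
grip_width: 0.004
grasp_force: 0.0
[-0.25504063  0.28201754  0.30733837] [-0.0926902   0.06316097  0.03431286]
[231 296] [233 301] [231.875 298.5  ]
```

Run:
```python
from station import r
from h import *
import cv2
s=r.read_camera("side");i=s["image"]
e=r.get_obs()["eef_pos"]
print(proj(s,e),proj(s,e+[0,.0,.019]),proj(s,[.49,-.0905,.079]))
cv2.imwrite("pics/c5.png",cv2.resize(i[170:250,260:340],None,fx=7,fy=7,interpolation=cv2.INTER_CUBIC)[:,:,::-1])
```

```text
[298.85971774 234.64575987] [298.58973599 227.99011502] [298.78119997 235.659676  ]
```

View pics/c5.png

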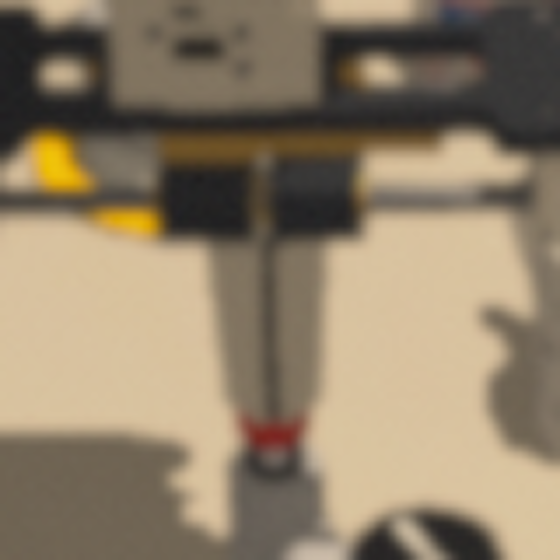

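```bash
python3 -m inch '[[[0,0,0],[0,0,-0.004],1],[[0,0,0],[0,0,-0.008],1],[[0,0,0],[0,0,-0.008],1],[[0,0,0],[0,0,-0.008],1]]'
python3 - <<'E'
from station import r
from h import *
import cv2
s=r.read_camera("side");i=s["image"]
o=cv2.imread("pics/side0.png")[:,:,::-1]
f=lambda i:cv2.resize(i[222:246,284:314],None,fx=13,fy=13,interpolation=cv2.INTER_CUBIC)
cv2.imwrite("pics/c6.png",np.hstack([f(o),f(i)])[:,:,::-1])
E
```

```text
clock: 4.38
eef_pos: [0.4903, -0.0922, 0.0795]
tool_rot: [0.792, 0.61, 0.0, 0.0]
force: [0.2, 0.5, 4.0]
grip_width: 0.006
grasp_force: 1.8
```

View pics/c6.png

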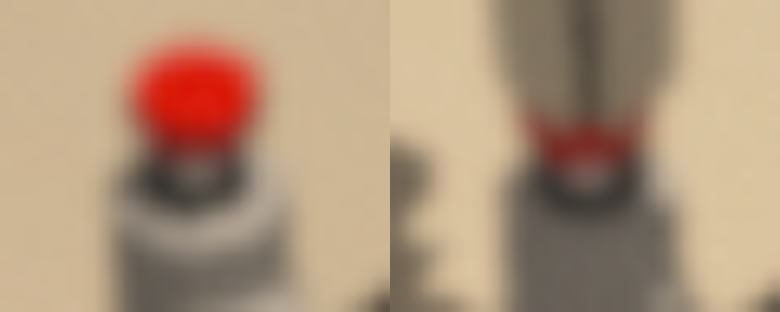

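The force is now 4 N and the red head has begun to sink. The real fingertips sit about 19 mm above the reported TCP. I keep pressing until the force rises sharply at the stop.

```bash
python3 -m inch '[[[0,0,0],[0,0,-0.004],1],[[0,0,0],[0,0,-0.008],1],[[0,0,0],[0,0,-0.008],1],[[0,0,0],[0,0,-0.008],1]]'
python3 -m inch '[[[0,0,0],[0,0,-0.004],1],[[0,0,0],[0,0,-0.008],1],[[0,0,0],[0,0,-0.008],1],[[0,0,0],[0,0,-0.008],1]]'
python3 -m inch '[[[0,0,0],[0,0,-0.004],1],[[0,0,0],[0,0,-0.006],1],[[0,0,0],[0,0,-0.006],1],[[0,0,0],[0,0,-0.006],1]]'
```

```text
clock: 4.77
eef_pos: [0.4904, -0.0922, 0.0755]
tool_rot: [0.792, 0.61, 0.0, 0.0]
force: [0.4, 0.2, 5.5]
grip_width: 0.003
grasp_force: 2.6
clock: 5.1
eef_pos: [0.4904, -0.0922, 0.0716]
tool_rot: [0.792, 0.61, 0.0, 0.0]
force: [-0.1, 0.1, 6.7]
grip_width: 0.007
grasp_force: 3.4
clock: 5.43
eef_pos: [0.4904, -0.0922, 0.0693]
tool_rot: [0.792, 0.611, 0.0, 0.0]
force: [-3.3, -0.0, 12.3]
grip_width: 0.006
grasp_force: 6.2
```

It follows the spring curve, then jumps to 12 N at the stop. I push slightly more to be sure, then lift off.

```bash
python3 -m inch '[[[0,0,0],[0,0,-0.002],1],[[0,0,0],[0,0,-0.003],1],[[0,0,0],[0,0,-0.003],1],[[0,0,0],[0,0,-0.003],1]]'
python3 -m inch '[[[0,0,0],[0,0,0.06],1],[[0,0,0],[0,0,0.12],1],[[0,0,0],[0,0,0.16],0.5],[[0,0,0],[0,0,0.16],0],[[0,0,0],[0.048,-0.184,0.16],0],[[0,0,0],[0.048,-0.184,0.16],0],[[0,0,0],[0.048,-0.184,0.16],0],[[0,0,0],[0.048,-0.184,0.16],0],[[0,0,0],[0.048,-0.184,0.16],0],[[0,0,0],[0.048,-0.184,0.16],0],[[0,0,0],[0.048,-0.184,0.16],0],[[0,0,0],[0.048,-0.184,0.16],0]]'
python3 - <<'E'
from station import r
from h import *
import cv2
s=r.read_camera("side");e=r.get_obs()["eef_pos"]
print(e,proj(s,e),proj(s,e+[0,0,.019]),r.get_obs()["joint_positions"])
cv2.imwrite("pics/c7.png",cv2.resize(s["image"][150:280,230:400],None,fx=4,fy=4,interpolation=cv2.INTER_CUBIC)[:,:,::-1])
E
```

```text
clock: 5.77
eef_pos: [0.4905, -0.0922, 0.0692]
tool_rot: [0.792, 0.611, 0.0, 0.0]
force: [-10.2, 2.3, 23.9]
grip_width: 0.005
grasp_force: 12.3
clock: 6.77
eef_pos: [0.5138, -0.1829, 0.1465]
tool_rot: [0.792, 0.611, -0.0, -0.0]
force: [0.5, 0.4, -0.1]
grip_width: 0.673
grasp_force: 0.0
[ 0.51386758 -0.18303974  0.14669456] [320.29360875 236.66892107] [320.27641734 229.20211686] [-4.36252294e-01  1.28963697e-02  1.70513209e+00  9.14180291e-05
  1.42369886e+00 -1.80109872e-01]
```

View pics/c7.png

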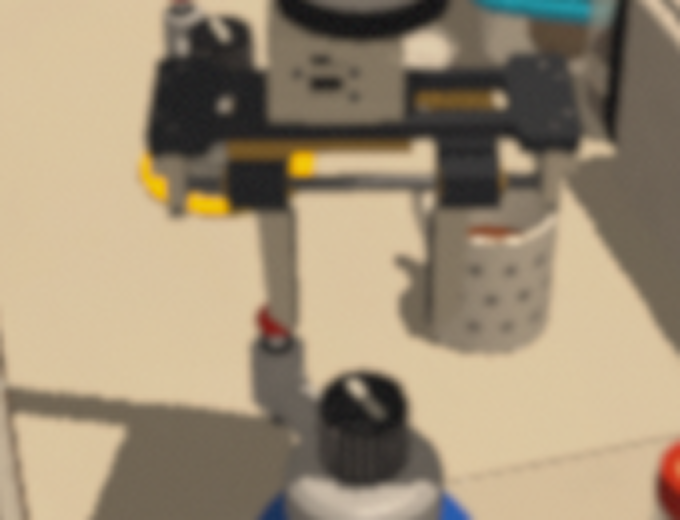

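The picture shows the open fingers straddling the cap: tips at crop (285,330) and (445,345), cap at (362,400). The plunger is up again, with its head at (268,320). The tips are well centred on the cap, so I descend, grip and try the first direction.

```bash
python3 -m inch '[[[0,0,0],[0,-0.002,-0.03],0],[[0,0,0],[0,-0.002,-0.06],0],[[0,0,0],[0,-0.002,-0.1],0],[[0,0,0],[0,-0.002,-0.145],0],[[0,0,0],[0,-0.002,-0.145],0],[[0,0,0],[0,-0.002,-0.145],0]]' && python3 -m inch '[[[0,0,0],[0,0,-0.008],0],[[0,0,0],[0,0,-0.016],0],[[0,0,0],[0,0,-0.016],0],[[0,0,0],[0,0,-0.016],0]]'
```

```text
clock: 7.32
eef_pos: [0.5128, -0.184, 0.0732]
tool_rot: [0.792, 0.611, -0.001, -0.001]
force: [-0.5, 0.3, 0.2]
grip_width: 1.001
grasp_force: 0.0
clock: 7.65
eef_pos: [0.5144, -0.1852, 0.0669]
tool_rot: [0.792, 0.611, 0.0, 0.0]
force: [0.4, -0.8, 0.7]
grip_width: 1.004
grasp_force: 0.0
```

```bash
python3 -m inch '[[[0,0,0],[0,0,0],1],[[0,0,0],[0,0,0],1],[[0,0,0],[0,0,0],1],[[0,0,0],[0,0,0],1],[[0,0,0],[0,0,0],1],[[0,0,0],[0,0,0],1],[[0,0,0],[0,0,0],1],[[0,0,0],[0,0,0],1],[[0,0,0],[0,0,0],1],[[0,0,0],[0,0,0],1]]' 40
python3 -m inch '[[[0,0,0.1],[0,0,0],1],[[0,0,0.2],[0,0,0],1],[[0,0,0.3],[0,0,0],1],[[0,0,0.3],[0,0,0],1],[[0,0,0.3],[0,0,0],1]]'
python3 -c "
from station import r
o=r.get_obs();print(o['torque'],o['force'],o['joint_positions'])"
```

```text
clock: 8.48
eef_pos: [0.5139, -0.1851, 0.0662]
tool_rot: [0.792, 0.61, -0.0, -0.0]
force: [0.1, -0.4, 1.3]
grip_width: 0.489
grasp_force: 40.0
clock: 8.9
eef_pos: [0.5143, -0.187, 0.0663]
tool_rot: [0.715, 0.699, -0.001, 0.001]
force: [3.6, -8.1, -4.7]
grip_width: 0.491
grasp_force: 40.1
[-1.4798457  -0.3397301  -1.02438271] [ 3.63141764 -8.1044937  -4.74905041] [-0.44097566  0.08950207  1.77868283 -0.00202332  1.27116667 -0.41717118]
```

Counter-clockwise gives a resisting torque of about 1 Nm after 13 degrees, so it's the dead stop. I go the other way.

```bash
python3 -m inch '[[[0,0,-0.1],[0,0,0],1],[[0,0,-0.2],[0,0,0],1],[[0,0,-0.3],[0,0,0],1],[[0,0,-0.4],[0,0,0],1],[[0,0,-0.5],[0,0,0],1],[[0,0,-0.6],[0,0,0],1],[[0,0,-0.6],[0,0,0],1],[[0,0,-0.6],[0,0,0],1]]'
python3 -c "
from station import r
o=r.get_obs();print(o['torque'],o['force'],o['joint_positions'])"
```

```text
clock: 9.57
eef_pos: [0.514, -0.1851, 0.0662]
tool_rot: [0.858, 0.514, -0.0, -0.0]
force: [0.7, -0.1, 0.1]
grip_width: 0.489
grasp_force: 39.9
[-0.03187733  0.12199953  0.00371809] [ 0.68514314 -0.12913688  0.1110168 ] [-4.39493411e-01  8.91668480e-02  1.77927976e+00  1.12538235e-05
  1.27316893e+00  5.11314534e-02]
```

Zero torque, so it turns freely clockwise. I continue to about 80 degrees.

```bash
python3 -m inch '[[[0,0,-0.15],[0,0,0],1],[[0,0,-0.3],[0,0,0],1],[[0,0,-0.45],[0,0,0],1],[[0,0,-0.6],[0,0,0],1],[[0,0,-0.75],[0,0,0],1],[[0,0,-0.9],[0,0,0],1],[[0,0,-0.98],[0,0,0],1],[[0,0,-0.98],[0,0,0],1],[[0,0,-0.98],[0,0,0],1]]'
python3 -m inch '[[[0,0,-0.15],[0,0,0],1],[[0,0,-0.3],[0,0,0],1],[[0,0,-0.45],[0,0,0],1],[[0,0,-0.45],[0,0,0],1],[[0,0,-0.45],[0,0,0],1]]'
python3 -m inch '[[[0,0,0],[0,0,0.005],1],[[0,0,0],[0,0,0.01],1],[[0,0,0],[0,0,0.01],1],[[0,0,0],[0,0,0.01],1]]'
python3 -c "
from station import r
o=r.get_obs();print(o['torque'],o['force'],o['joint_positions'])"
```

```text
clock: 10.32
eef_pos: [0.5119, -0.1841, 0.0662]
tool_rot: [0.988, 0.155, -0.002, -0.001]
force: [-11.4, 5.0, 9.7]
grip_width: 0.489
grasp_force: 40.0
clock: 10.73
eef_pos: [0.511, -0.1834, 0.0662]
tool_rot: [1.0, -0.021, -0.003, -0.002]
force: [-16.7, 7.7, 15.5]
grip_width: 0.488
grasp_force: 40.1
clock: 11.07
eef_pos: [0.5111, -0.1831, 0.0694]
tool_rot: [1.0, -0.021, -0.003, -0.002]
force: [-7.2, 6.2, 0.1]
grip_width: 0.49
grasp_force: 40.1
[1.08638076 1.6839581  0.06400734] [-7.16485361  6.15082824  0.13494159] [-4.39003729e-01  8.41950685e-02  1.77836097e+00  6.16476836e-04
  1.28629995e+00  1.17353945e+00]
```

```bash
python3 -m inch '[[[0,0,0],[0,0,0.008],1],[[0,0,0],[0,0,0.014],1],[[0,0,0],[0,0,0.014],1],[[0,0,0],[0,0,0.014],1]]'
python3 -c "
from station import r
o=r.get_obs();print(o['torque'],o['force'])"
```

```text
clock: 11.4
eef_pos: [0.5115, -0.1833, 0.0767]
tool_rot: [1.0, -0.021, -0.003, -0.002]
force: [-6.9, 4.9, -0.0]
grip_width: 0.489
grasp_force: 40.1
[1.02318079 1.47716814 0.06512092] [-6.94213704  4.89456904 -0.03951201]
```

It rises freely past 2 mm with no vertical force, so the cap is loose. I lift it well clear and check.

```bash
python3 -m inch '[[[0,0,0],[0,0,0.015],1],[[0,0,0],[0,0,0.03],1],[[0,0,0],[0,0,0.05],1],[[0,0,0],[0,0,0.08],1],[[0,0,0],[0,0,0.12],1],[[0,0,0],[0,0,0.15],1],[[0,0,0],[0,0,0.15],1],[[0,0,0],[0,0,0.15],1],[[0,0,0],[0,0,0.15],1],[[0,0,0],[0,0,0.15],1]]'
python3 - <<'E'
from station import r
import cv2
s=r.read_camera("side");o=r.get_obs();print(o["eef_pos"],o["force"],o["grasp_force"])
cv2.imwrite("pics/c8.png",cv2.resize(s["image"][130:330,220:440],None,fx=2.7,fy=2.7)[:,:,::-1])
E
```

```text
clock: 12.23
eef_pos: [0.5133, -0.1848, 0.152]
tool_rot: [1.0, -0.023, -0.001, -0.0]
force: [0.2, 0.1, -1.9]
grip_width: 0.488
grasp_force: 39.9
[ 0.51320884 -0.18475927  0.15186942] [-0.37132093  0.08558975 -1.16520282] 39.9422011122806
```

View pics/c8.png

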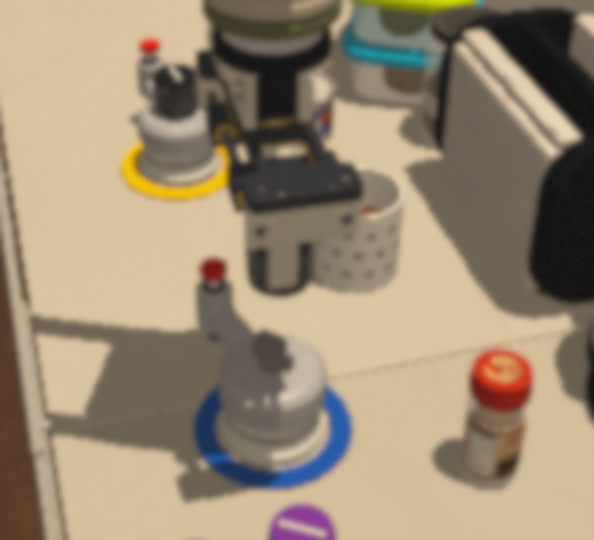

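The picture shows the cap held in the gripper at (280,265), about 85 mm above its seat. The filter's neck is bare at (270,350), the other filter is untouched, and the jar and mug are still standing.

```bash
python3 -c "
from station import r
print(r.close_job())"
```

```text
the job is handed in; nothing more can be done
None
```

Job handed in: I pressed the blue-ring filter's plunger to its stop, then unscrewed its cap clockwise (counter-clockwise stopped dead). The cap is still in the gripper, about 85 mm above its seat over the filter.

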